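# Close a split casting mould on its dowels and hold it shut

## Task

Get the two-part metal casting mould closed: first press the core plug in the middle of the lower half down until it is fully home, while the upper half still stands aside. Then take the upper half by its rib, fit it over the two dowels the right way round (wide hole on the thick dowel), press it down against the sprung frame until the two faces meet all along the seam, and finish like that: the gripper still holding the upper half and pressing the pair shut, without letting go. Leave the timer, the tape roll and the dishes where they are.

Things in the scene. Friction and masses are not known exactly. Their poses are not given: they have to be found in the camera images.
- mould_base: Lower mould half, bare aluminium, fixed: block 84 (x) x 120 (y) x 30 mm on a foot flange 104 x 70 x 8 mm. Origin at the centre of its underside, z up; its flat top, the parting face, is 30 mm up. On it stand a thick dowel (y = +46 mm), a thin dowel (y = -46 mm), the core plug in the middle and, round the plug, a square sprung frame (60 mm outside, 48 inside).
- thick_dowel (a point): Foot of the thick steel dowel (12 mm diameter), on its axis, at the parting face. It stands 22 mm tall; the upper 9 mm taper to a blunt nose of 0.4 x the diameter. Axes as the lower half's.
- thin_dowel (a point): Foot of the thin steel dowel (8 mm diameter), on its axis, at the parting face. Also 22 mm tall with the same taper.
- core_top (a point): Centre of the flat top of the core plug, a steel cylinder of 25 mm diameter upright in the middle of the lower half. It stands 19 to 22 mm over the parting face at the start, 14 mm when fully home. A stiff sliding fit: about 4 N moves it down, it stays where it is left, and stops hard at the end.
- core_plug (a joint): How far the core plug is pressed down, in m: 0 to 0.003 at the start, 0.008 fully home.
- stripper_frame (a joint): How far the grey sprung frame is pressed down, in m: 0 at rest, when it stands 4 mm proud of the parting face; 0.004 when the mould is closed. It starts to move at about 5 N, needs about 10 N at 0.004, and springs back when let go.
- mould_top: Upper mould half, bare aluminium, loose, 0.2 to 0.33 kg, flat on the bench, rib up: plate 84 (x) x 120 (y) x 24 mm, through holes at y = +46 and -46 mm, round cavity for the plug (38 mm wide, 18 deep) below. Origin at the centre of its underside, z up. Closed, its origin is 30 mm above the lower half's and the axes agree; it does not fit turned by half a turn.
- wide_hole (a point): Centre of the wide hole (14 mm, for the thick dowel) at the underside of the upper half; countersunk 2 mm there.
- narrow_hole (a point): Centre of the narrow hole (10 mm, for the thin dowel) at the underside of the upper half; countersunk 2 mm there.
- rib (a point): Grip point in the middle of the rib on the upper half, 48 mm above its underside. The rib is 20 mm thick (x), 46 mm long (y), reaches from 24 to 60 mm above the underside, centred on the plate.
- timer: Bystander: countdown timer, 58 x 68 x 29 mm, origin at the centre of its underside.
- tape_roll: Bystander: roll of tape lying flat, 52 mm across, 19 mm high, origin at the centre of its underside.
- petri_stack: Bystander: stack of three small dishes, 62 mm across, 35 mm high, origin at the centre of its underside.
There are look-alikes about, which are no part of the job. Leave any orange look-alike of the mould_base alone.

How it is judged:
On the way, in this order (a step that is already met when the one before it is completed fails the run):
1. the core plug is pressed fully home while the upper half still stands aside (value of joint core_plug above 0.007 m and horizontal distance between mould_top and mould_base above 0.1 m), for 0.2 s.
2. the upper half is on the dowels and pressed shut (horizontal distance between wide_hole and thick_dowel below 0.003 m and horizontal distance between narrow_hole and thin_dowel below 0.003 m and z of each of wide_hole, narrow_hole in the frame of mould_base below 0.0315 m), for 0.3 s.
At the end, for the whole second after the job is handed in: Program ends holding: each hole within 3 mm of its dowel axis, seam closed to 1.5 mm at both ends, sprung frame pressed down 2.5 mm or more, core plug home to 1 mm, fingers on the upper half with over 3 N, at rest (all of step 2 and value of joint core_plug above 0.007 m and value of joint stripper_frame above 0.0025 m and contact force between the fingers and mould_top above 3 N and linear speed of mould_top below 0.02 m/s); the arm keeps its last pose, push and grip.
It fails at once if a bystander (timer, tape roll or dishes) is moved by more than 20 mm (distance of any of timer, tape_roll, petri_stack from where it was at the start of the episode above 0.02 m).
It also fails if it takes over 51 s, if anything falls off the work surface, if the arm or the gripper's body presses on something with over 40 N, if the wrist force passes 120 N, or if a joint passes its speed limit or range.

## Robot

A 6-joint arm with a two-finger parallel gripper is mounted at the origin on a cart in front of the work surface, level with it; the furniture and walls round the work are solid. World frame = base frame: x ahead of the robot, y to its left, z up, the work surface at z = 0. Lengths are in m, angles in rad, forces in N, time in s.
With the tool pointing down it reaches from about 0.35 to 0.875 m from the base axis. Payload 4.2 kg.
Tool frame: the origin (TCP) lies between the finger pads; the fingertips stand 19 mm ahead of it and the grasp point (between the pads) is the TCP; z points along the fingers, y is the direction in which the jaws open and shut (so a half turn about z gives the same grasp; the last joint's range is limited). The gripper opens to 85 mm and grips with 20 to 120 N. Pads are 22 mm wide; open, the fingers measure 114 mm over their backs; the gripper's body (76 mm by 85 mm) begins 54 mm behind the grasp point. The pads swing forward as they close: fully open they stand 13 mm farther back than shut.
Start: joints at [1.423, 0.385, 0.008, 0, -1.194, -0.259], TCP at [0.247, 0.574, 0.25] pointing down, gripper open.
Joint ranges: [-3.14, 3.14], [-1.21, 2.06], [-1.07, 1.41], [-3.16, 2.05], [-2.99, -0.16], [-3.1, 3.1]. Speed limits (rad/s): [2.79, 2.79, 3.14, 3.14, 3.14, 3.14].

## Interface

Orientations are given as a unit quaternion [x, y, z, w].
In Python, from station import robot gives the robot as it stands. The module is installed in compiled form; this text tells all that it offers.
- The arm moves only by the tool move_arm, never from a script. Its argument "steps" is one flat list of numbers, 6 for each row, row after row: the shift along the tool's x, y, z in m, then the turn, a rotation vector about the tool's x, y, z in rad. A call has 1 to 12 rows; each row shifts and turns the commanded pose from where the row before left it, along the tool's axes as they then stand; what a row does not reach is not made up. A row lasts 1/12 s, in which the tool goes at most 41.7 mm and 7.16 degrees, less where a joint would pass 70% of its speed; a pose out of reach is approached as far as the arm can. A call is refused whole if a number of a shift passes 0.0417 or a number of a turn 0.125, either way. A call with a gripper value outside its range is refused whole. "gripper" is the closure, from 0 (fully open) to 1 (shut), set as the call begins (left out, the last holds). The fingers move at their own pace and stop on an object; "newtons" is the grip in N (left out, the last holds). Time passes only in rows, so rows that do not move let the fingers close. It gives the time, the measured TCP pose, the force and the opening at its end, in the units of the state.
- robot.get_obs(): the state, without advancing time (a new reading comes with each control period).
- robot.read_camera(name): name is "scene" or "top" or "wrist"; returns (picture, depth): 400x640x3 uint8, red, green, blue; 400x640 float32, m along the optical axis (not along the pixel's ray), 0 where there is no reading.
- robot.calibration(name): a dict with "fx", "fy", "cx", "cy" (pixels), "dist_coeffs" ([k1, k2, p1, p2, k3] as OpenCV has them; the pictures are not rectified), "xyz" and "rotation" of the camera in the world; the wrist camera has in their place "hand_eye" (4x4, takes a point from camera to tool coordinates, whose origin is the TCP and whose axes are the flange's). Camera axes: x right, y down, z forward; pixel columns grow to the right and rows downward; lengths in m; the calibration is good to about 2 mm. A picture is of the moment at which its call begins: read the wrist's pose just before it. calibration takes no time and is no camera call.
- robot.job_done(): hands the job in, once; it reports no verdict.
Trained networks look in the newest picture that a camera, given by its name, has taken for a name from the list of things; names that differ only in an ending like _2 or _b are one class to them, and where a whole thing is asked for, a point or a joint stands for the part that bears it (a point fixed in the world has none). Each returns a list of dicts, best first, with "confidence" (0 to 1); they miss things now and then, are a little off and sometimes report something else, mostly with a low value. They report only what shows in the picture. A call takes as long as a camera call. They do not tell look-alikes from the thing itself.
- robot.find_in(thing, camera): "extent" ([centre column, centre row, width, height] in pixels, round what is visible of it).
The state is a dict: "time": time; "joint_pos": joint angles; "dq": joint speeds; "effort": joint torques, N m; "ee_pos": TCP position; "orientation": TCP orientation; "ft_force": force on the tool from outside, world axes, zero at the start; "ft_torque": the same for the moment, N m; "width": finger opening in m.
Only numpy, scipy, OpenCV 4.12 (cv2) and the standard library are available. Lean on these libraries where they do the work, as an engineer would, in place of code of your own. Each camera call takes 0.05 s, during which the arm holds its last target. There are 200 camera calls.

## Working session

There is one attempt and no reset: what is moved stays moved. The work goes in short steps, Python scripts to look and compute and a tool call to move; the robot and the scene stay as the last step left them, time stands still between calls to the robot, and variables do not carry over. Pictures are saved under pics/ and viewed, about 8 in all and at most 12, crops included, and the job is handed in when it is done.

Besides the shell and the picture viewer there is one more tool, called after "Call:" as a command line: name --argument value ..., lists and objects as JSON in quotes. move_arm: Moves the arm, as the interface text tells. Its arguments: {"type":"object","properties":{"steps":{"type":"array","items":{"type":"number"}},"gripper":{"type":"number"},"newtons":{"type":"number"}},"required":["steps"]}

```bash
mkdir -p pics
cat > h.py <<'E'
import numpy as np, cv2
from scipy.spatial.transform import Rotation as R
from station import robot
def cam(name):
    o=robot.get_obs(); im,d=robot.read_camera(name); c=robot.calibration(name)
    K=np.array([[c['fx'],0,c['cx']],[0,c['fy'],c['cy']],[0,0,1]]); D=np.array(c['dist_coeffs'],float)
    if 'hand_eye' in c:
        T=np.eye(4);T[:3,:3]=R.from_quat(o['orientation']).as_matrix();T[:3,3]=o['ee_pos'];T=T@np.array(c['hand_eye'])
    else:
        T=np.eye(4);r=np.array(c['rotation'],float)
        T[:3,:3]=r if r.shape==(3,3) else R.from_quat(r).as_matrix();T[:3,3]=c['xyz']
    return im,d,K,D,T
def ray(uv,K,D):
    return cv2.undistortPoints(np.array(uv,float).reshape(-1,1,2),K,D).reshape(-1,2)
def at_z(uv,z,K,D,T):
    p=ray(uv,K,D); v=np.c_[p,np.ones(len(p))]@T[:3,:3].T
    return T[:3,3]+v*((z-T[2,3])/v[:,2])[:,None]
def cloud(d,K,D,T):
    h,w=d.shape; u,v=np.meshgrid(np.arange(w),np.arange(h))
    p=ray(np.stack([u,v],-1).reshape(-1,2),K,D); z=d.reshape(-1,1)
    return ((np.c_[p,np.ones(len(p))]*z)@T[:3,:3].T+T[:3,3]).reshape(h,w,3)
def save(n,im): cv2.imwrite('pics/'+n,im[...,::-1])
E
python3 - <<'E'
from h import *
ims=[]
for n in ['top','scene']:
    im,d,K,D,T=cam(n); ims.append(im); np.savez(n,im=im,d=d,K=K,D=D,T=T); C=cloud(d,K,D,T)
    print(n,T[:3,3].round(3),T[:3,2].round(2),K[0,0])
    for t in ['mould_base','mould_top','timer','tape_roll','petri_stack','core_top','rib']:
        for r in robot.find_in(t,n)[:4]:
            e=r['extent'];print(t,round(r['confidence'],2),np.round(e),C[int(e[1]),int(e[0])].round(3))
save('a.png',cv2.resize(np.vstack(ims),(800*600//1000,600)) if 0 else cv2.resize(ims[0],(800,500)))
save('b.png',cv2.resize(ims[1],(800,500)))
print(robot.get_obs())
E
```

```text
top [0.31  0.131 1.543] [ 0.16  0.02 -0.99] 445.6324230975213
mould_base 0.78 [204. 172.  42.  37.] [0.647 0.537 0.054]
mould_top 0.98 [419. 212.  41.  26.] [ 0.492 -0.188  0.058]
timer 0.54 [362. 221.  18.  20.] [0.466 0.003 0.025]
tape_roll 0.57 [352. 177.  11.  14.] [ 0.625  0.03  -0.002]
petri_stack 0.49 [374. 176.  16.  18.] [ 0.622 -0.043  0.037]
core_top 0.47 [204. 171.   9.   7.] [0.652 0.538 0.051]
core_top 0.22 [305. 223.  37.  32.] [0.465 0.197 0.042]
scene [-0.214 -0.561  0.807] [ 0.59  0.55 -0.59] 446.89589963935384
mould_base 0.87 [253. 153.  35.  24.] [0.631 0.529 0.033]
mould_base 0.66 [286. 219.  45.  34.] [0.447 0.178 0.03 ]
mould_base 0.59 [364. 218.  23.  15.] [0.607 0.022 0.018]
mould_top 0.67 [408. 282.  60.  50.] [ 0.474 -0.211  0.021]
mould_top 0.53 [284. 218.  40.  40.] [0.451 0.187 0.027]
timer 0.94 [337. 249.  32.  29.] [ 0.452 -0.005  0.022]
tape_roll 0.55 [365. 218.  17.  18.] [0.626 0.035 0.004]
petri_stack 0.67 [385. 227.  24.  20.] [ 0.596 -0.057  0.034]
petri_stack 0.46 [337. 250.  34.  29.] [ 0.451 -0.009  0.025]
core_top 0.6 [286. 209.   7.  10.] [0
[... 210 characters left out ...]
62.  46.] [ 0.474 -0.21   0.027]
{'time': 0.8, 'joint_pos': array([ 1.42260419e+00,  3.84674141e-01,  7.94083455e-03, -5.25203544e-05,
       -1.19399171e+00, -2.58633340e-01]), 'dq': array([-0.00187471,  0.00044614, -0.00013415,  0.00134287,  0.00030339,
        0.00105043]), 'effort': array([ 8.04844858e-04, -3.92027414e+01,  1.88605696e+01,  4.19050232e+00,
       -2.34239051e-04,  2.01634698e-06]), 'ee_pos': array([0.24724824, 0.57400429, 0.25033591]), 'orientation': array([ 9.79380912e-01, -2.02022342e-01, -2.63489824e-05, -3.42542163e-05]), 'ft_force': array([-0.22413646, -0.44702751, -0.33405222]), 'ft_torque': array([0.05936126, 0.01793038, 0.05037146]), 'width': 0.08535486310955526}
```

View pics/a.png

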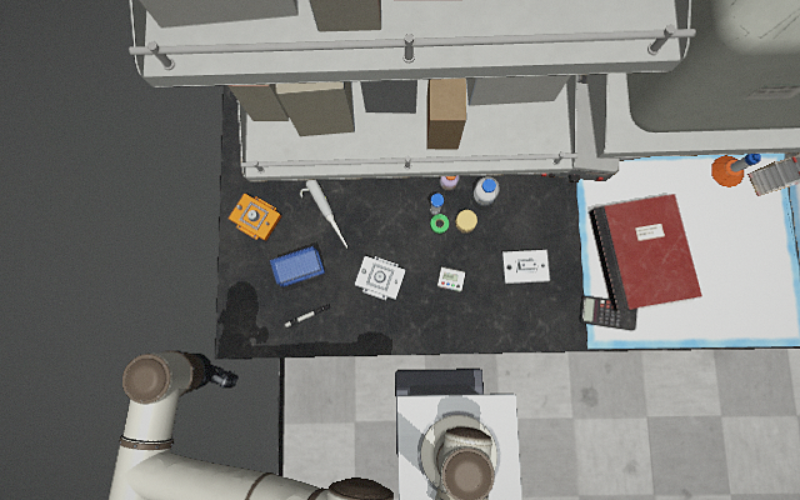

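View pics/b.png

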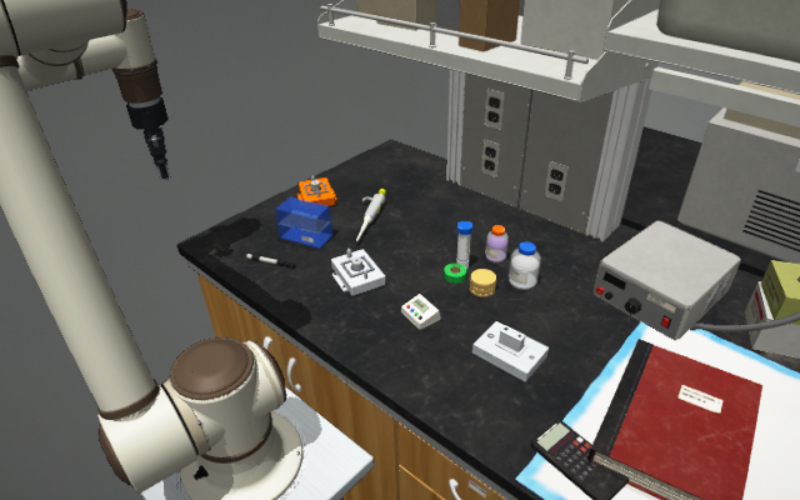

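```bash
cat >> h.py <<'E'
def go(p,yaw=None):
    """tool-frame shift and turn about tool z to reach p with tool y (jaws) along world angle yaw"""
    o=robot.get_obs(); M=R.from_quat(o['orientation']).as_matrix()
    s=M.T@(np.array(p)-o['ee_pos']); a=0
    if yaw is not None:
        yn=np.arctan2(M[1,1],M[0,1]); a=(yaw-yn+np.pi/2)%np.pi-np.pi/2; a=-a
    print('shift mm',(s*1000).round(1),'turn z',round(a,4),'tilt',np.round(M[:,2],4),'q6',o['joint_pos'][5].round(3),'t',o['time'])
E
python3 - <<'E'
from h import *
print(np.round(robot.calibration('wrist')['hand_eye'],3),robot.calibration('wrist')['fx'])
go([0.42,0.20,0.30])
E
```

```text
[[-0.    -0.961 -0.276  0.069]
 [ 1.    -0.     0.     0.   ]
 [-0.    -0.276  0.961 -0.125]
 [ 0.     0.     0.     1.   ]] 333.80983551641094
shift mm [306.6 275.1 -49.7] turn z 0 tilt [-0.e+00  1.e-04 -1.e+00] q6 -0.259 t 0.8
```

Call:
move_arm --steps '[0.029,0.022,0.004,0,0,0,0.029,0.022,0.004,0,0,0,0.029,0.022,0.004,0,0,0,0.029,0.022,0.004,0,0,0,0.029,0.022,0.004,0,0,0,0.029,0.022,0.004,0,0,0,0.029,0.022,0.004,0,0,0,0.029,0.022,0.004,0,0,0,0.029,0.022,0.004,0,0,0,0.029,0.022,0.004,0,0,0,0.029,0.022,0.004,0,0,0,0.029,0.022,0.004,0,0,0]'

```text
time: 1.8
ee_pos: [0.463, 0.1923, 0.2025]
orientation: [0.979, -0.202, 0.0, -0.0]
ft_force: [2.2, -0.0, 0.3]
width: 0.0855
```

Run:
```python
from h import *
o=robot.get_obs();print(o['ee_pos'],o['time'],o['joint_pos'])
im,d,K,D,T=cam('wrist'); np.savez('w1',im=im,d=d,K=K,D=D,T=T); C=cloud(d,K,D,T)
for t in ['mould_base','core_top','thick_dowel','thin_dowel']:
    for r in robot.find_in(t,'wrist')[:3]:
        e=r['extent'];print(t,round(r['confidence'],2),np.round(e),C[int(e[1]),int(e[0])].round(3))
save('c.png',im)
```

```text
[0.46303924 0.19229609 0.2025487 ] 1.8 [ 7.18042569e-01  2.17645284e-01 -3.61733134e-01  9.33785683e-05
 -9.90430411e-01  4.46345495e-01]
mould_base 0.77 [318. 170. 133. 108.] [0.479 0.193 0.039]
core_top 0.56 [318. 186.  27.  31.] [0.468 0.199 0.051]
thick_dowel 0.96 [314. 172. 140. 105.] [0.48  0.196 0.048]
thin_dowel 0.85 [315. 174. 138. 111.] [0.479 0.197 0.05 ]
```

View pics/c.png

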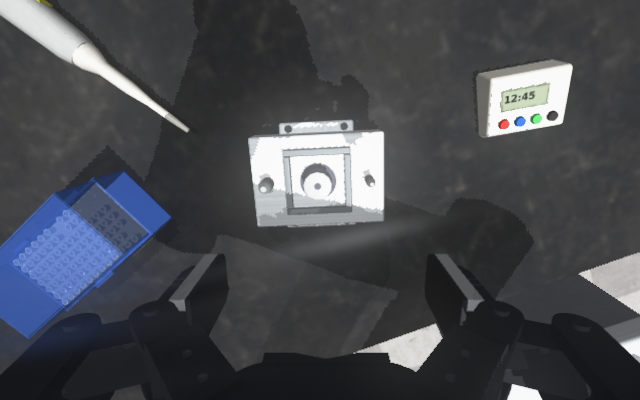

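```bash
cat >> h.py <<'E'
def base_fit(f):
    C=cloud(f['d'],f['K'],f['D'],f['T']); P=C[f['d']>0]; P=P[(np.abs(P[:,0]-.465)<.12)&(np.abs(P[:,1]-.193)<.12)]
    print('z hist',np.histogram(P[:,2],np.arange(-.006,.066,.004))[0])
    F=P[(P[:,2]>.022)&(P[:,2]<.06)]; r=cv2.minAreaRect((F[:,:2]*1000).astype(np.float32)); print('rect',r)
    c=np.median(F[:,:2],0)
    H=P[P[:,2]>.042]
    q=H[np.linalg.norm(H[:,:2]-c,axis=1)<.025]; print('core',len(q),q.mean(0),np.percentile(q[:,2],[10,50,90]))
    G=H[np.linalg.norm(H[:,:2]-c,axis=1)>.032]
    for s in (1,-1):
        g=G[s*(G[:,1]-c[1])>0]; print('dowel',s,len(g),g.mean(0) if len(g) else '', g[:,2].max() if len(g) else '')
E
python3 - <<'E'
from h import *
base_fit(np.load('w1.npz'))
f=np.load('w1.npz')
im=f['im'][110:250,230:410]; save('d.png',cv2.resize(im,(800,622)[:2] if 0 else (770,599),interpolation=cv2.INTER_CUBIC))
E
```

```text
z hist [    0 34845 10195   723   274    56   304    64   308  9022  1577    45
    63   185   640     9     0]
rect ((488.96405029296875, 235.64068603515625), (215.1449432373047, 99.83847045898438), 60.82680130004883)
core 10839 [0.47710139 0.19502854 0.25513995] [0.25925563 0.26793039 0.27643399]
dowel 1 15163 [0.4908612  0.24143765 0.24591883] 0.2742679747639304
dowel -1 18684 [0.45053395 0.1427973  0.25089319] 0.27916084096162164
```

View pics/d.png

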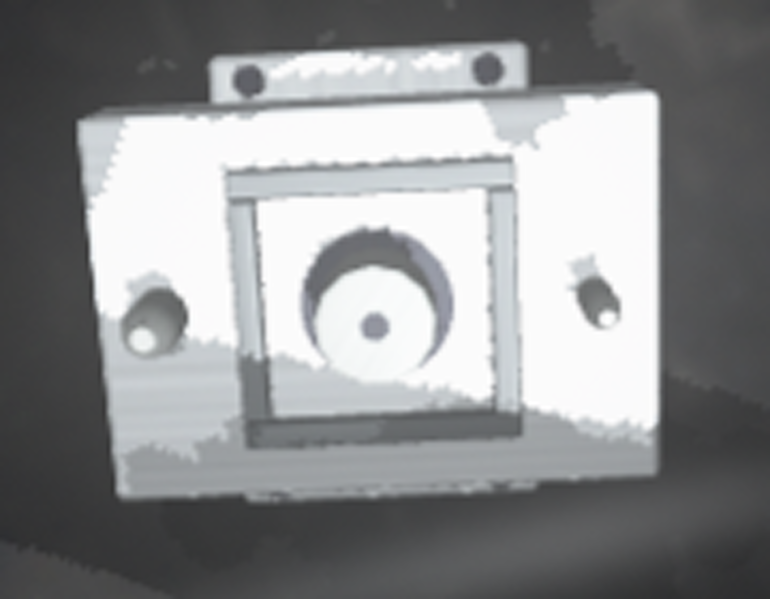

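```bash
sed -i "s/F=P\[(P\[:,2\]>.022)/P=P[P[:,2]<.065]; F=P[(P[:,2]>.022)/" h.py
python3 - <<'E'
from h import *
f=np.load('w1.npz'); base_fit(f); f=[f[k] for k in 'KDT']
N=at_z([[263.,189.5],[371.9,184.3]],.052,*f); c=at_z([[317.7,186]],.05,*f)
print(N,N.mean(0),c,np.linalg.norm(N[0]-N[1]),np.degrees(np.arctan2(*(N[0]-N[1])[1::-1])))
go(N.mean(0)+[0,0,.03],np.arctan2(*(N[0]-N[1])[1::-1])+np.pi/2)
E
```

```text
z hist [    0 34845 10195   723   274    56   304    64   308  9022  1577    45
    63   185   640     9     0]
rect ((488.96405029296875, 235.64068603515625), (215.1449432373047, 99.83847045898438), 60.82680130004883)
core 666 [0.46907963 0.19805345 0.05043179] [0.04939147 0.05071932 0.05165135]
dowel 1 155 [0.48511868 0.2400244  0.04969274] 0.054752994002204236
dowel -1 76 [0.45332966 0.15561347 0.04950368] 0.05449993759484034
[[0.48331073 0.24189879 0.052     ]
 [0.45091407 0.15511944 0.052     ]] [0.4671124  0.19850912 0.052     ] [[0.46728984 0.19814031 0.05      ]] 0.09262936325098645 69.52828365871272
shift mm [  2.3  -6.1 120.5] turn z 1.5206 tilt [ 4.e-04  3.e-04 -1.e+00] q6 0.442 t 2.05
```

Call:
move_arm --steps '[0.0024,-0.006,0.015,0,0,0,0,0,0.02,0,0,0,0,0,0.02,0,0,0,0,0,0.02,0,0,0,0,0,0.015,0,0,0,0,0,0.01,0,0,0,0,0,0.01,0,0,0,0,0,0.01,0,0,0,0,0,0,0,0,0]' --gripper 1 --newtons 40

```text
time: 2.8
ee_pos: [0.4661, 0.1984, 0.0808]
orientation: [0.979, -0.202, -0.001, 0.001]
ft_force: [-0.5, -0.3, 0.7]
width: 0.0
```

Call:
move_arm --steps '[0,0,0.003,0,0,0,0,0,0.003,0,0,0,0,0,0.003,0,0,0,0,0,0.003,0,0,0,0,0,0.002,0,0,0,0,0,0.002,0,0,0,0,0,0,0,0,0]'

```text
time: 3.38
ee_pos: [0.4671, 0.1984, 0.0663]
orientation: [0.979, -0.202, 0.0, -0.0]
ft_force: [0.1, 0.1, -0.3]
width: -0.0005
```

Call:
move_arm --steps '[0,0,0.002,0,0,0,0,0,0.001,0,0,0,0,0,0.001,0,0,0]'

```text
time: 3.63
ee_pos: [0.4671, 0.1984, 0.063]
orientation: [0.979, -0.202, 0.0, 0.0]
ft_force: [-5.3, 0.1, 16.3]
width: 0.0001
```

Call:
move_arm --steps '[0,0,0.001,0,0,0,0,0,0.001,0,0,0]'

```text
time: 3.8
ee_pos: [0.4672, 0.1985, 0.0628]
orientation: [0.98, -0.201, 0.0, 0.0]
ft_force: [-9.1, -1.4, 28.5]
width: 0.0
```

Call:
move_arm --steps '[0,0,0.001,0,0,0,0,0,0,0,0,0]'

```text
time: 3.97
ee_pos: [0.4672, 0.1985, 0.0628]
orientation: [0.98, -0.201, 0.001, 0.0]
ft_force: [-8.7, -1.7, 28.6]
width: 0.0001
```

Call:
move_arm --steps '[0,0,-0.02,0,0,0,0,0,-0.04,0,0,0,0,0,-0.04,0,0,0,0,0,-0.04,0,0,0,0,0,0,0,0,0,0,0,0,0,0,0]' --gripper 0

```text
time: 4.47
ee_pos: [0.468, 0.1993, 0.2017]
orientation: [0.979, -0.202, 0.002, -0.003]
ft_force: [-0.2, 0.7, -0.4]
width: 0.0724
```

Run:
```python
from h import *
im,d,K,D,T=cam('wrist'); np.savez('w2',im=im,d=d,K=K,D=D,T=T); base_fit(np.load('w2.npz'))
go([.49,-.19,.2],np.pi)
im=im[110:250,230:410]; save('e.png',cv2.resize(im,(770,599),interpolation=cv2.INTER_CUBIC))
```

```text
z hist [    0 34279 10560   702   286    66   304    61   281  9073  1585    45
   535   190   113     6     0]
rect ((489.45062255859375, 236.02896118164062), (216.05982971191406, 99.71578216552734), 60.66606140136719)
core 618 [0.46875084 0.19838388 0.04534075] [0.04437634 0.04541284 0.04632638]
dowel 1 153 [0.48511208 0.24008654 0.04968841] 0.05476394647436844
dowel -1 73 [0.45341278 0.15578431 0.04947451] 0.05508123361480083
shift mm [175.2 347.5  -1. ] turn z 1.1635 tilt [ 8.0e-04  1.6e-03 -1.0e+00] q6 0.442 t 4.5167
```

View pics/e.png

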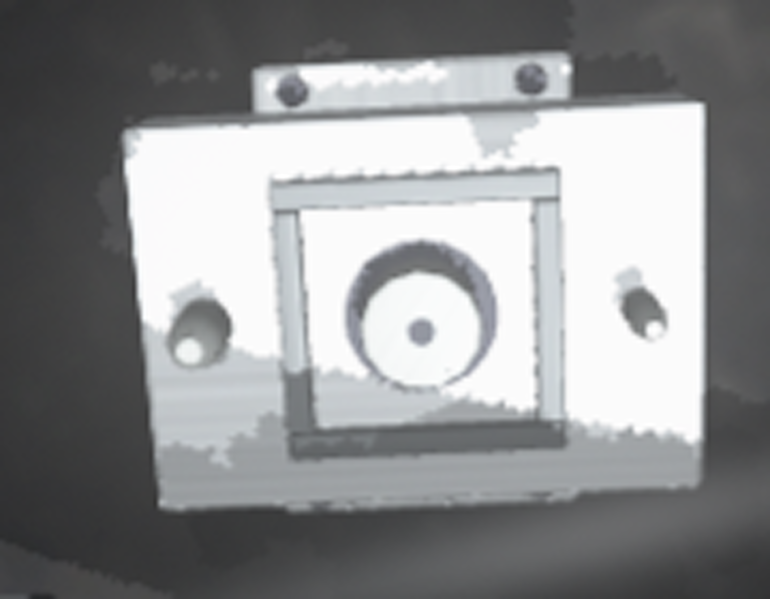

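Call:
move_arm --steps '[0.0175,0.0348,0,0,0,0,0.0175,0.0348,0,0,0,0,0.0175,0.0348,0,0,0,0,0.0175,0.0348,0,0,0,0,0.0175,0.0348,0,0,0,0,0.0175,0.0348,0,0,0,0,0.0175,0.0348,0,0,0,0,0.0175,0.0348,0,0,0,0,0.0175,0.0348,0,0,0,0,0.0175,0.0348,0,0,0,0,0,0,0,0,0,0.082,0,0,0,0,0,0.082]'

```text
time: 5.52
ee_pos: [0.4885, -0.1927, 0.1964]
orientation: [0.958, -0.286, -0.003, 0.0]
ft_force: [-0.4, 0.0, 0.3]
width: 0.0859
```

Call:
move_arm --steps '[0,0,0,0,0,0.1,0,0,0,0,0,0.1,0,0,0,0,0,0.1,0,0,0,0,0,0.1,0,0,0,0,0,0.1,0,0,0,0,0,0.1,0,0,0,0,0,0.1,0,0,0,0,0,0.1,0,0,0,0,0,0.1,0,0,0,0,0,0.1,0,0,0,0,0,0]'

```text
time: 6.43
ee_pos: [0.4889, -0.1903, 0.1969]
orientation: [-0.706, 0.708, 0.002, -0.001]
ft_force: [-0.2, 0.3, -0.4]
width: 0.0854
```

Run:
```python
from h import *
f=np.load('w2.npz');K,D,T=[f[k] for k in 'KDT']
N=at_z([[273.9,192.3],[382.9,186.9]],.052,K,D,T);print(N,N.mean(0),np.linalg.norm(N[0]-N[1]),np.degrees(np.arctan2(*(N[0]-N[1])[1::-1])))
P=cloud(f['d'],K,D,T);P=P[(f['d']>0)];s=P[(np.linalg.norm(P[:,:2]-N.mean(0)[:2],axis=1)<.05)&(P[:,2]>.026)&(P[:,2]<.033)];print('face z',np.median(s[:,2]))
o=robot.get_obs();print(o['ee_pos'],o['time'],o['joint_pos'])
im,d,K,D,T=cam('wrist'); np.savez('w3',im=im,d=d,K=K,D=D,T=T); C=cloud(d,K,D,T)
for t in ['mould_top','wide_hole','rib']:
    for r in robot.find_in(t,'wrist')[:3]:
        e=r['extent'];print(t,round(r['confidence'],2),np.round(e),C[int(e[1]),int(e[0])].round(3))
save('f.png',im)
```

```text
[[0.48314373 0.24194295 0.052     ]
 [0.45099108 0.15508751 0.052     ]] [0.4670674  0.19851523 0.052     ] 0.09261565337549371 69.68616091471165
face z 0.031472148057667015
[ 0.48892333 -0.19026741  0.19689417] 6.4333 [-6.18987410e-02  2.64430217e-01 -3.12841299e-01 -6.03480611e-04
 -9.98124196e-01  6.01897997e-02]
mould_top 0.61 [320. 167. 100. 135.] [ 0.492 -0.213  0.06 ]
wide_hole 0.84 [323. 169.  99. 132.] [ 0.49  -0.21   0.062]
rib 0.6 [320. 167. 100. 133.] [ 0.492 -0.212  0.061]
```

View pics/f.png

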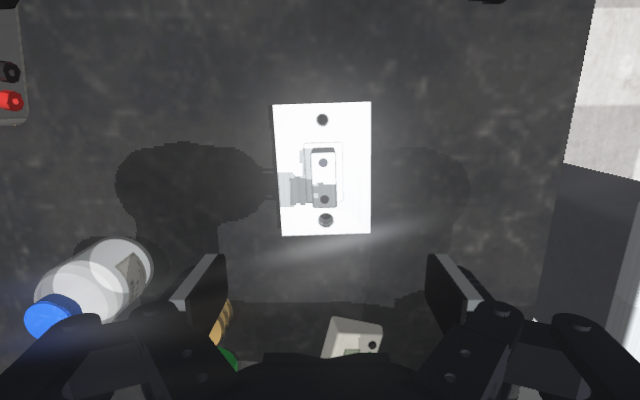

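Run:
```python
from h import *
f=np.load('w3.npz');im=f['im'];K,D,T=[f[k] for k in 'KDT']
g=cv2.cvtColor(im,cv2.COLOR_RGB2GRAY)
for (u,v) in [(322,119),(326,220)]:
    w=g[v-12:v+13,u-12:u+13]; m=(w<130).astype(np.uint8); n,l,s,c=cv2.connectedComponentsWithStats(m)
    k=l[12,12]; uv=c[k]+[u-12,v-12]; e=s[k][:4]; 
    p=at_z([uv,[u-12+e[0]-.5,uv[1]],[u-12+e[0]+e[2]-.5,uv[1]]],.024,K,D,T); print(uv,s[k],p[0],'width mm',1000*np.linalg.norm(p[1]-p[2]))
P=cloud(f['d'],K,D,T)[f['d']>0]; P=P[(abs(P[:,0]-.49)<.1)&(abs(P[:,1]+.2)<.11)&(P[:,2]<.075)]
print(np.histogram(P[:,2],np.arange(-.006,.078,.004))[0])
for lo,hi in[(.02,.03),(.055,.07)]:
    q=P[(P[:,2]>lo)&(P[:,2]<hi)]; r=cv2.minAreaRect((q[:,:2]*1000).astype(np.float32)); print(lo,len(q),r,np.median(q,0))
c=im[85:250,255:390]; save('g.png',cv2.resize(c,None,fx=3.6,fy=3.6,interpolation=cv2.INTER_CUBIC))
```

```text
[322.05479452 119.24657534] [ 8  8  9 10 73] [ 0.49025869 -0.24702866  0.024     ] width mm 7.808965362743362
[326.01315789 217.96052632] [ 7  6 11 10 76] [ 0.48701532 -0.1564841   0.024     ] width mm 10.372856994088973
[    0 27924  6764    24    24    30    21  7807  2525   134    12    13
    17     9    19    17  1148   244     0     0]
0.02 10346 ((489.53448486328125, -200.91441345214844), (84.19883728027344, 120.31153869628906), 1.5091639757156372) [ 0.48952184 -0.20995509  0.02542398]
0.055 1408 ((489.4277648925781, -201.03228759765625), (19.990787506103516, 46.21123123168945), 1.6797467470169067) [ 0.48953149 -0.20275954  0.06126679]
```

View pics/g.png

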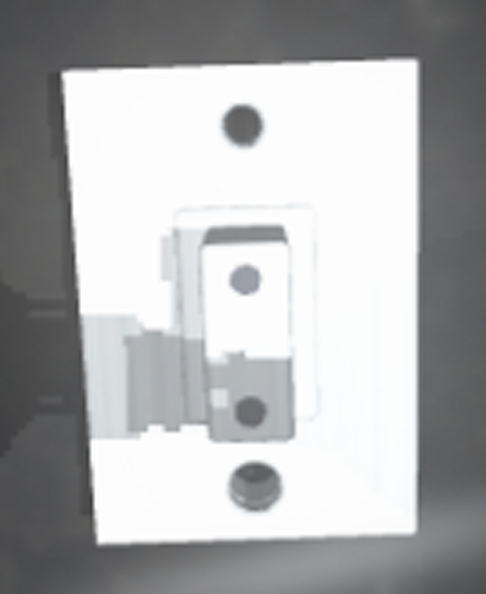

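Run:
```python
from h import *
go([.4895,-.2010,.050],np.radians(181.65))
```

```text
shift mm [ 1.060e+01 -1.000e-01  1.483e+02] turn z -0.0271 tilt [-1.9e-03  3.0e-04 -1.0e+00] q6 0.064 t 6.6333
```

Call:
move_arm --steps '[0.0107,0,0.015,0,0,-0.027,0,0,0.02,0,0,0,0,0,0.02,0,0,0,0,0,0.02,0,0,0,0,0,0.02,0,0,0,0,0,0.015,0,0,0,0,0,0.01,0,0,0,0,0,0.01,0,0,0,0,0,0.008,0,0,0,0,0,0.006,0,0,0,0,0,0.004,0,0,0,0,0,0,0,0,0]'

```text
time: 7.63
ee_pos: [0.4898, -0.2011, 0.0508]
orientation: [0.717, -0.697, -0.0, 0.0]
ft_force: [-0.3, 0.4, -0.2]
width: 0.0854
```

Call:
move_arm --steps '[0,0,0,0,0,0,0,0,0,0,0,0,0,0,0,0,0,0,0,0,0,0,0,0,0,0,0,0,0,0,0,0,0,0,0,0,0,0,0,0,0,0,0,0,0,0,0,0]' --gripper 1 --newtons 90

```text
time: 8.3
ee_pos: [0.4904, -0.2012, 0.0519]
orientation: [0.717, -0.697, 0.0, -0.0]
ft_force: [-1.1, 0.8, 5.1]
width: 0.0187
```

Run:
```python
from h import *
o=robot.get_obs();print(o['ee_pos'],o['ft_force'],o['ft_torque'],o['width']);M=R.from_quat(o['orientation']).as_matrix();print('jaw yaw',np.degrees(np.arctan2(M[1,1],M[0,1])))
go([.467,.1985,.13],np.radians(180-20.4))
```

```text
[ 0.49038426 -0.20117279  0.05187011] [-1.09469324  0.84829627  5.06143644] [0.1705696  0.1635402  0.00184479] 0.018737273224937904
jaw yaw -178.4364896621525
shift mm [-400.1   12.4  -78.2] turn z 0.3833 tilt [ 1.e-03 -2.e-04 -1.e+00] q6 0.11 t 8.3
```

Call:
move_arm --steps '[0,0,-0.004,0,0,0,0,0,-0.01,0,0,0,0,0,-0.02,0,0,0,0,0,-0.02,0,0,0,0,0,-0.015,0,0,0,0,0,-0.01,0,0,0,0,0,0,0,0,0,0,0,0,0,0,0]'

```text
time: 8.97
ee_pos: [0.4898, -0.201, 0.1304]
orientation: [0.716, -0.698, 0.0, -0.0]
ft_force: [-0.1, 0.7, -1.8]
width: 0.0188
```

```bash
cat >> h.py <<'E'
def held(f,o):
    """upper half in tool coordinates, from plate top points"""
    C=cloud(f['d'],f['K'],f['D'],f['T']); M=R.from_quat(o['orientation']).as_matrix(); P=(C-o['ee_pos'])@M
    ok=(f['d']>0)&(P[...,2]>.012)&(P[...,2]<.034)&(abs(P[...,0])<.075)&(abs(P[...,1])<.055)
    q=P[ok]; print('plate',len(q),cv2.minAreaRect((q[:,:2]*1000).astype(np.float32)))
    A=np.c_[q,np.ones(len(q))]; z0=np.median(q[:,2]); q2=q[abs(q[:,2]-z0)<.004]
    print('plane z=a x+b y+c',np.linalg.lstsq(np.c_[q2[:,:2],np.ones(len(q2))],q2[:,2],rcond=None)[0].round(4))
E
python3 - <<'E'
from h import *
o=robot.get_obs();print(o['ee_pos'],o['ft_force'],o['ft_torque'],o['width'])
im,d,K,D,T=cam('wrist'); f=dict(im=im,d=d,K=K,D=D,T=T);np.savez('w4',**f); held(f,o); save('i.png',im[60:360,120:520])
go([.467,.1985,.13],np.radians(180-20.4))
E
```

```text
[ 0.48975124 -0.20102538  0.13042252] [-0.131947    0.73438692 -1.83016408] [ 0.01064108  0.03666538 -0.01942961] 0.018834040554168225
plate 23256 ((-1.0781517028808594, 0.779205322265625), (84.48715209960938, 122.08015441894531), 89.86565399169922)
plane z=a x+b y+c [ 0.0016 -0.0023  0.0264]
shift mm [-3.999e+02  1.170e+01 -1.000e-01] turn z 0.3825 tilt [-1.4e-03  6.0e-04 -1.0e+00] q6 0.11 t 9.0167
```

View pics/i.png

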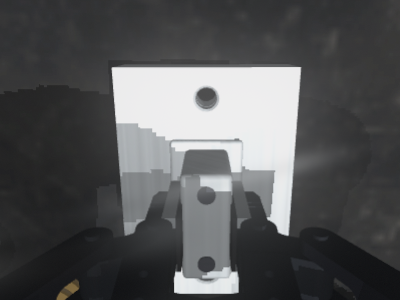

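Call:
move_arm --steps '[0,0,0,0,0,0.0956,0,0,0,0,0,0.0956,0,0,0,0,0,0.0956,0,0,0,0,0,0.0956,-0.0305,0.0134,0,0,0,0,-0.0305,0.0134,0,0,0,0,-0.0305,0.0134,0,0,0,0,-0.0305,0.0134,0,0,0,0,-0.0305,0.0134,0,0,0,0,-0.0305,0.0134,0,0,0,0,-0.0305,0.0134,0,0,0,0,-0.0305,0.0134,0,0,0,0]'

```text
time: 10.02
ee_pos: [0.4732, 0.0661, 0.129]
orientation: [-0.571, 0.821, 0.0, -0.001]
ft_force: [1.1, 0.5, -1.6]
width: 0.0184
```

Call:
move_arm --steps '[-0.0305,0.0134,0,0,0,0,-0.0305,0.0134,0,0,0,0,-0.0305,0.0134,0,0,0,0,-0.0305,0.0134,0,0,0,0,0,0,0,0,0,0,0,0,0,0,0,0]'

```text
time: 10.52
ee_pos: [0.4658, 0.1991, 0.1289]
orientation: [-0.572, 0.82, -0.0, -0.001]
ft_force: [-0.5, 0.6, -2.3]
width: 0.0186
```

Run:
```python
from h import *
f=np.load('w4.npz');T=f['T'];P0=np.array([.48975,-.20103,.13042])
h=at_z([[326,158]],.13042-.024,f['K'],f['D'],T)[0];print('hole rel TCP (world, expect ~(.0013,-.046))',h-P0)
o=robot.get_obs();print(o['ee_pos'],o['ft_force'],o['width'])
im,d,K,D,T=cam('wrist');f=dict(im=im,d=d,K=K,D=D,T=T); held(f,o)
go([.467,.1985,.1],np.radians(180-20.4))
```

```text
hole rel TCP (world, expect ~(.0013,-.046)) [ 0.00036321 -0.04621896 -0.024     ]
[0.4657576  0.19911429 0.12887442] [-0.51913186  0.56331578 -2.30038533] 0.018627722239207802
plate 23262 ((-0.3678169250488281, 0.777099609375), (84.47856140136719, 121.36135864257812), 89.84761810302734)
plane z=a x+b y+c [ 0.0014 -0.0021  0.0264]
shift mm [-1.2 -1.2 28.9] turn z 0.0017 tilt [-0.0029 -0.0021 -1.    ] q6 -1.077 t 10.5667
```

Call:
move_arm --steps '[-0.0013,-0.0013,0.005,0,0,0,0,0,0.007,0,0,0,0,0,0.007,0,0,0,0,0,0.006,0,0,0,0,0,0,0,0,0,0,0,0,0,0,0]'

```text
time: 11.07
ee_pos: [0.4681, 0.198, 0.1047]
orientation: [-0.571, 0.821, -0.0, -0.001]
ft_force: [-1.0, 0.4, -2.4]
width: 0.0185
```

Run:
```python
from h import *
go([.4672,.1986,.09],np.radians(180-20.4))
```

```text
shift mm [-0.2  1.  14.7] turn z -0.0 tilt [-0.0011 -0.0011 -1.    ] q6 -1.076 t 11.0667
```

Call:
move_arm --steps '[0,0.0005,0.002,0,0,0,0,0,0.002,0,0,0,0,0,0.002,0,0,0,0,0,0.002,0,0,0,0,0,0.002,0,0,0,0,0,0,0,0,0]'

```text
time: 11.57
ee_pos: [0.468, 0.1989, 0.0951]
orientation: [-0.571, 0.821, -0.0, 0.0]
ft_force: [1.1, -0.3, -1.2]
width: 0.0186
```

Call:
move_arm --steps '[0,0,0.002,0,0,0,0,0,0.002,0,0,0,0,0,0.002,0,0,0,0,0,0,0,0,0]'

```text
time: 11.9
ee_pos: [0.4681, 0.1989, 0.0891]
orientation: [-0.571, 0.821, -0.0, 0.0]
ft_force: [1.9, -2.2, -2.0]
width: 0.0185
```

Call:
move_arm --steps '[0,0,0.002,0,0,0,0,0,0.002,0,0,0,0,0,0.002,0,0,0,0,0,0.001,0,0,0,0,0,0,0,0,0]'

```text
time: 12.32
ee_pos: [0.4682, 0.1989, 0.0832]
orientation: [-0.571, 0.821, -0.0, 0.0]
ft_force: [0.5, -2.4, 6.1]
width: 0.0187
```

Call:
move_arm --steps '[0,0,0.001,0,0,0,0,0,0.001,0,0,0,0,0,0.001,0,0,0,0,0,0,0,0,0]'

```text
time: 12.65
ee_pos: [0.4682, 0.1989, 0.0818]
orientation: [-0.571, 0.821, -0.0, 0.0]
ft_force: [-2.6, -3.4, 17.7]
width: 0.0179
```

Call:
move_arm --steps '[0,0,0.001,0,0,0,0,0,0.001,0,0,0,0,0,0,0,0,0,0,0,0,0,0,0,0,0,0,0,0,0,0,0,0,0,0,0]'

```text
time: 13.15
ee_pos: [0.4682, 0.1989, 0.0818]
orientation: [-0.572, 0.821, -0.001, 0.001]
ft_force: [-8.1, -4.2, 29.6]
width: 0.0188
```

Run:
```python
from h import *
o=robot.get_obs();print(o['ee_pos'],o['ft_force'],o['ft_torque'],o['width'])
im,d,K,D,T=cam('wrist');f=dict(im=im,d=d,K=K,D=D,T=T);held(f,o)
C=cloud(d,K,D,T)[d>0];h=C[:,2]
th=np.radians(-20.4);q=(C[:,:2]-[.467,.1985])@np.array([[np.cos(th),-np.sin(th)],[np.sin(th),np.cos(th)]])
m=(abs(q[:,0])<.036)&(abs(q[:,1])<.055)&(h>.045)&(h<.063)
for a,b in[(-.055,-.035),(-.035,-.02),(.02,.035),(.035,.055)]:
    k=m&(q[:,1]>a)&(q[:,1]<b);print(a,b,k.sum(),np.median(h[k]) if k.sum() else '')
save('j.png',im[60:360,120:520])
ims,d,K,D,T=cam('scene');save('k.png',cv2.resize(ims[170:270,230:360],None,fx=5,fy=5,interpolation=cv2.INTER_CUBIC))
```

```text
[0.46822964 0.1988951  0.08177227] [-8.07092063 -4.19685209 29.63415933] [-1.3154412   2.46322276 -0.27421821] 0.018831735989400838
plate 23430 ((-0.45948028564453125, 0.7910842895507812), (121.66149139404297, 84.53697967529297), 0.12475042790174484)
plane z=a x+b y+c [ 0.0014 -0.0034  0.0263]
-0.055 -0.035 6800 0.05531309143535411
-0.035 -0.02 4782 0.05556761250656536
0.02 0.035 1 0.056048846235645294
0.035 0.055 539 0.05533810234774461
```

View pics/k.png

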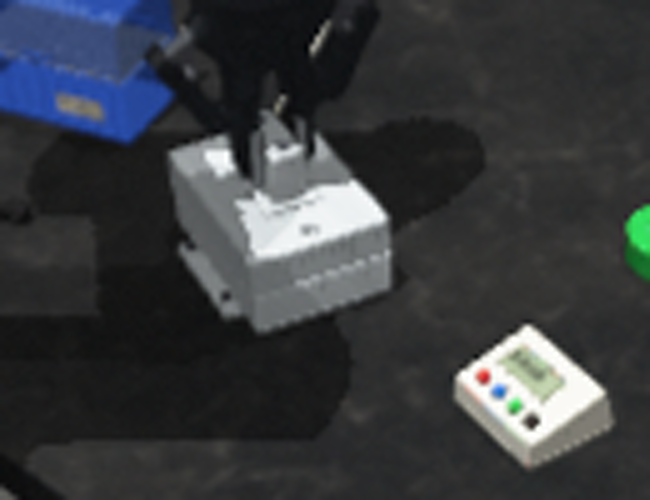

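```bash
python3 -c "
from h import *
o=robot.get_obs();print(o['time'],o['ft_force'],o['ee_pos']);print(robot.job_done())"
```

```text
13.25 [-7.70295717 -4.84023407 29.59395364] [0.46822812 0.19888757 0.08179067]
the job is handed in; nothing more can be done
None
```

The mould is closed and the job is handed in at 13.3 s. The gripper still holds the upper half by its rib and presses the pair shut. No verdict came back.

- **Core plug:** I pressed it with shut fingers to a hard stop while the upper half stood aside. Its top then measured about 44 mm above the bench, which is fully home.
- **Fit:** I took the bare aluminium base and left the orange one alone. I gripped the upper half by its rib, turned it 22° and lowered it over the dowels, wide hole on the thick dowel.
- **Last checks:** The tool stopped at the same height while the push rose from 18 to 30 N. The plate top measured about 54 mm at both ends after correcting a depth reading that ran about 1.5 mm high. That matches a closed seam of 30 + 24 mm. In the scene picture the two halves sit flush.
- **Small disagreements:**
  - The wrist camera put the held plate about 0.8 mm off the jaw centre, within its calibration error.
  - At the end the tool stood about 1.3 mm from the base centre as the camera measured it, also within calibration error.
  - About 9 N of sideways force remains on the tool.
- **Bystanders:** I planned the path clear over them. The timer stands upright and looks undisturbed in the final crop. I did not measure the tape roll or the dishes again.

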